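Shake the tally peg out of the slotted box

TASK

The green-ended tally box stands upside down on its slot with a yellow peg inside. Lift it, hold it over the pink tub and rock or shake it until the peg drops out through the slot into the tub, then stand the empty box back on the table beside the tub, slot side down as before. Leave the orange-ended box alone.

Things in the scene. Friction and masses are not known exactly. Their poses are not given: they have to be found in the camera images.
- green_box: Closed clear-sided box, green ends, 78 (x) x 46 (y) x 60 mm, plus 3 mm black feet on its upper face (it stands upside down); 0.1-0.21 kg. Origin: centre of underside, z up. Grip from above across y at mid-length, 40 mm above the underside. Slot in the underside, centred: 22 (x) x 40 mm (y). The inner floor rises at 12 degrees from each green end to the slot's edge, 9 mm up.
- peg: Yellow round-ended peg, two brown bands, 30 mm long (its y), 14 mm thick, 20 g; origin at its centre. Starts in the green box at its -x end, roughly along the box's y. Stays there while the box is carried level without jerks. Rocking the box about its y axis, 30 degrees one way then the other, rolls it against an end wall, then into the slot; may take several rocks.
- tub: Open pink translucent tub, 156 (x) x 142 (y) mm between its outer walls (175 x 160 mm over the rim's lip) and 78 mm high, walls 4 mm, floor 2 mm; loose, 0.3 kg. Origin: centre of its underside, z up.
- orange_box: The same kind of box with orange ends and a peg of its own; not to be touched. Origin: centre of its underside, z up.
Things that resemble listed ones, but are neither listed nor needed, are in the scene too. Of the things that look like the green_box, take the one that is farthest to the robot's right at the start.

How it is judged:
On the way, in this order (a step that is already met when the one before it is completed fails the run):
1. the green box is held over the tub with the peg still inside it (height (world z) of green_box above 0.08 m and horizontal distance between green_box and tub below 0.075 m and distance between peg and green_box below 0.06 m), for 0.1 s.
2. the peg has dropped into the tub while the box is held above it (height (world z) of green_box above 0.07 m and height (world z) of peg below 0.04 m and horizontal distance between peg and tub below 0.105 m and x of peg in the frame of tub between -0.074 and 0.074 m and y of peg in the frame of tub between -0.067 and 0.067 m), for 0.1 s.
At the end, for the whole second after the job is handed in: The peg lies inside the tub (below 40 mm, within its walls), the tub stands upright on the table, and the green box stands still on the table, slot side down (within 10 degrees, underside within 12 mm of the table), outside the tub (height (world z) of peg below 0.04 m and x of peg in the frame of tub between -0.074 and 0.074 m and y of peg in the frame of tub between -0.067 and 0.067 m and angle between each of tub, green_box's own z axis and vertical below 0.17 rad and height (world z) of tub between -0.015 and 0.015 m and height (world z) of green_box between -0.012 and 0.012 m and horizontal distance between green_box and tub above 0.09 m and linear speed of green_box below 0.02 m/s); the robot touches nothing.
It fails at once if the orange-ended box is moved by more than 20 mm or tilted by more than 15 degrees (distance of orange_box from where it was at the start of the episode above 0.02 m or angle between orange_box's own z axis and vertical above 0.26 rad).
It also fails if it takes over 48 s, if anything falls off the work surface, if the arm or the gripper's body presses on something with over 40 N, if the wrist force passes 120 N, or if a joint passes its speed limit or range.

ROBOT

A 7-joint arm with a two-finger parallel gripper is mounted at the origin on a cart in front of the work surface, level with it; the furniture and walls round the work are solid. World frame = base frame: x ahead of the robot, y to its left, z up, the work surface at z = 0. Lengths are in m, angles in rad, forces in N, time in s.
With the tool pointing down it reaches from about 0.4 to 0.85 m from the base axis. Payload 4.5 kg.
Tool frame: the origin (TCP) lies between the finger pads; the fingertips stand 11 mm ahead of it and the grasp point (between the pads) lies 8 mm behind it (r.nose_length is the distance from the TCP to the fingertips, in m); z points along the fingers, y is the line along which they close (so a half turn about z gives the same grasp; the last joint's range is limited). The gripper opens to 88 mm and grips with 3 to 60 N. Pads are 18 mm wide; open, the fingers measure 123 mm over their backs; the gripper's body (75 mm by 187 mm) begins 45 mm behind the grasp point.
Start: joints at [-1.25, 0.689, -0.195, 1.565, 0.157, 0.902, -0.215], TCP at [0.177, 0.6, 0.25] pointing down, gripper open.
Joint ranges: [-3.01, 3.01], [-0.46, 2.08], [-1.47, 1.51], [0.13, 2.56], [-1, 4.14], [0.04, 2.09], [-2.66, 2.66]. Speed limits (rad/s): [2.57, 2.57, 3.14, 3.14, 3.14, 3.14, 3.14].

INTERFACE

Orientations are given as a unit quaternion [x, y, z, w].
In Python, from plant import get_state, snapshot, camera_model, r gives the robot as it stands.
- The arm moves only by the shell command python3 -m inch 'ROWS' [FORCE]. ROWS is text: rows parted by semicolons, each of 7 numbers parted by spaces: the opening, from -1 (shut) to 1 (fully open), then the shift along the tool's x, y, z in m, then the turn, a rotation vector about the tool's x, y, z in rad. A call has 1 to 20 rows; each row shifts and turns the commanded pose from where the row before left it, along the tool's axes as they then stand; what a row does not reach is not made up. A row lasts 1/12 s, in which the tool goes at most 41.7 mm and 7.16 degrees, less where a joint would pass 70% of its speed; a pose out of reach is approached as far as the arm can. A call is refused whole if a number of a shift passes 0.0417 or a number of a turn 0.125, either way. A call with a gripper value outside its range is refused whole. The fingers move at their own pace and stop on an object; FORCE is the grip in N (left out, the last holds). Time passes only in rows, so rows that do not move let the fingers close. It gives the time, the measured TCP pose, the force, the opening and the grip force at its end, in the units of the state.
- get_state(): the state, without advancing time (a new reading comes with each control period).
- snapshot(name): name is "scene" or "top" or "wrist"; returns (picture, depth): 400x640x3 uint8, red, green, blue; 400x640 float32, m along the optical axis (not along the pixel's ray), 0 where there is no reading.
- camera_model(name): a dict with "intrinsics" (3x3 intrinsics, pixels), "dist" ([k1, k2, p1, p2, k3] as OpenCV has them; the pictures are not rectified), "view" (4x4, takes a point from world to camera coordinates). Camera axes: x right, y down, z forward; pixel columns grow to the right and rows downward; lengths in m; the calibration is good to about 2 mm. A picture is of the moment at which its call begins: read the wrist's pose just before it. camera_model takes no time and is no camera call; for the wrist camera it gives the pose at the moment of the call.
- r.finish_job(): hands the job in; it is judged then, once.
The state is a dict: "clock": time; "q": joint angles; "qd": joint speeds; "joint_torque": joint torques, N m; "tool_pos": TCP position; "eef_rot": TCP orientation; "contact_force": force on the tool from outside, world axes, zero at the start; "moment": the same for the moment, N m; "opening": opening from 0.0 (shut) to 1.0 (fully open); "finger_force": force on a finger pad.
Only numpy, scipy, OpenCV 4.12 (cv2) and the standard library are available. Lean on these libraries where they do the work, as an engineer would, in place of code of your own. Each camera call takes 0.05 s, during which the arm holds its last target. There are 200 camera calls.

## Working session

There is one attempt and no reset: what is moved stays moved. The work goes in short steps, Python scripts to look and compute and a shell command to move; the robot and the scene stay as the last step left them, time stands still between calls to the robot, and variables do not carry over. Pictures are saved under pics/ and viewed, at most 10 in all, crops included, and the job is handed in when it is done.

```bash
mkdir -p pics
python3 - <<'E'
from plant import get_state, snapshot, camera_model, r
import cv2, numpy as np
s=get_state(); print(s['clock'],s['tool_pos'],s['eef_rot'],r.nose_length)
for n in('top','scene'):
    p,d=snapshot(n); np.savez('pics/%s0.npz'%n,p=p,d=d); cv2.imwrite('pics/%s0.png'%n,p[:,:,::-1]); m=camera_model(n); print(n,np.round(m['view'],3).tolist(),np.round(m['intrinsics'],1).tolist(),m['dist'])
E
```

```text
0.0 [0.1767049  0.59888563 0.24893981] [ 1.42898869e-01  9.89736910e-01 -8.71522229e-04 -5.72759440e-05] 0.011
top [[0.014, -1.0, 0.002, 0.032], [-0.998, -0.014, -0.06, 0.484], [0.06, -0.001, -0.998, 1.396], [0.0, 0.0, 0.0, 1.0]] [[440.5, 0.0, 317.7], [0.0, 440.5, 194.5], [0.0, 0.0, 1.0]] [-0.00137845  0.          0.          0.          0.        ]
scene [[0.689, -0.724, 0.009, -0.316], [-0.534, -0.516, -0.67, 0.309], [0.49, 0.457, -0.742, 1.282], [0.0, 0.0, 0.0, 1.0]] [[486.7, 0.0, 310.9], [0.0, 486.7, 197.6], [0.0, 0.0, 1.0]] [-0.14545772  0.          0.          0.          0.        ]
```

View pics/top0.png

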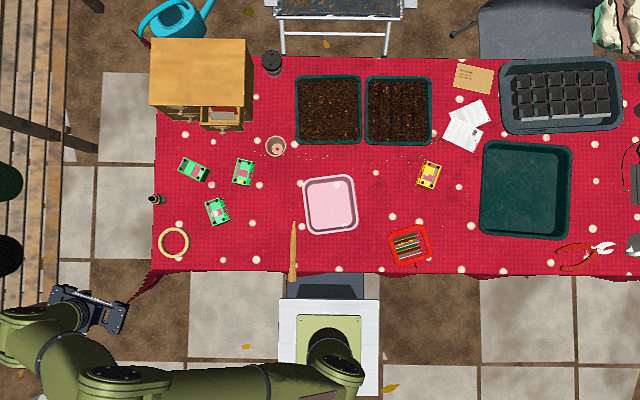

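View pics/scene0.png

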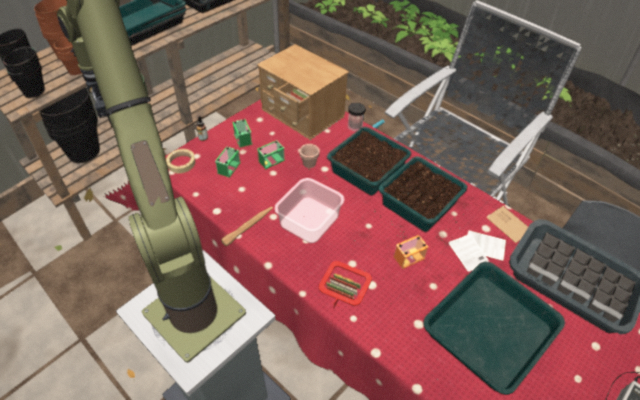

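Three green-ended boxes in the top view: (193,169), (243,172) and (217,211); the orange one is at (428,174) and the tub at (330,204). Image columns grow toward -y (robot's right), so the one meant should be (243,172). I'll confirm it in a crop and measure.

```bash
cat > h.py <<'E'
import numpy as np, cv2
def ray(m,uv,z):
    "pixels cast onto the plane at height z"
    uv=np.asarray(uv,float).reshape(-1,1,2)
    n=cv2.undistortPoints(uv,m['intrinsics'],m['dist']).reshape(-1,2)
    V=m['view'];R=V[:3,:3];c=-R.T@V[:3,3]
    d=np.c_[n,np.ones(len(n))]@R
    return c+d*((z-c[2])/d[:,2])[:,None]
def cloud(m,d):
    v,u=np.mgrid[:d.shape[0],:d.shape[1]]
    n=cv2.undistortPoints(np.stack([u,v],-1).reshape(-1,1,2).astype(float),m['intrinsics'],m['dist']).reshape(-1,2)
    V=m['view'];P=np.c_[n,np.ones(len(n))]*d.reshape(-1,1)
    return ((P-V[:3,3])@V[:3,:3]).reshape(*d.shape,3)
E
python3 - <<'E'
from h import *
from plant import camera_model
m=camera_model('top');z=np.load('pics/top0.npz');p,d=z['p'],z['d'];W=cloud(m,d)
hsv=cv2.cvtColor(p,cv2.COLOR_RGB2HSV)
def blobs(name,lo,hi,zp,a):
    k=cv2.inRange(hsv,lo,hi);k=cv2.morphologyEx(k,cv2.MORPH_CLOSE,np.ones((9,9)))
    for c in cv2.findContours(k,0,2)[0]:
        if cv2.contourArea(c)<a: continue
        R=cv2.minAreaRect(c);B=ray(m,cv2.boxPoints(R),zp);e=[B[1]-B[0],B[2]-B[1]]
        print(name,np.round(R[0]),'ctr',B.mean(0).round(3),'edges',[(round(float(np.linalg.norm(x)),3),round(float(np.degrees(np.arctan2(x[1],x[0]))))) for x in e])
blobs('green',(50,100,100),(80,255,255),.06,100)
blobs('orange',(15,150,150),(32,255,255),.06,150)
blobs('pink',(150,15,180),(180,110,255),.078,800)
for n,(u,v) in dict(cab=(200,70),drawer=(222,118),drawer2=(222,126),pot=(276,137),potc=(275,146),pot_r=(285,148),box=(243,172),box2=(217,211),tubrim=(355,204),stick=(293,240)).items(): print(n,W[v,u].round(3))
c=cv2.resize(p[130:240,150:290],None,fx=5,fy=5,interpolation=cv2.INTER_CUBIC);cv2.imwrite('pics/crop0.png',c[:,:,::-1])
E
```

```text
green [217. 211.] ctr [0.426 0.35  0.06 ] edges [(0.057, -70), (0.078, -159)]
green [243. 172.] ctr [0.548 0.272 0.06 ] edges [(0.077, -13), (0.058, -103)]
green [193. 170.] ctr [0.553 0.427 0.06 ] edges [(0.047, -25), (0.09, -116)]
orange [291. 251.] ctr [0.306 0.117 0.06 ] edges [(0.183, 1), (0.022, -89)]
orange [428. 175.] ctr [ 0.545 -0.303  0.06 ] edges [(0.085, -19), (0.058, -109)]
orange [196.  80.] ctr [0.836 0.426 0.06 ] edges [(0.275, 1), (0.299, -91)]
pink [330. 204.] ctr [0.451 0.002 0.078] edges [(0.161, -81), (0.174, -172)]
cab [0.817 0.374 0.209]
drawer [0.701 0.327 0.127]
drawer2 [0.665 0.315 0.18 ]
pot [0.659 0.172 0.056]
potc [ 0.64  0.18 -0.  ]
pot_r [0.625 0.143 0.059]
box [0.547 0.272 0.061]
box2 [0.425 0.349 0.061]
tubrim [ 0.452 -0.075  0.082]
stick [0.337 0.115 0.021]
```

View pics/crop0.png

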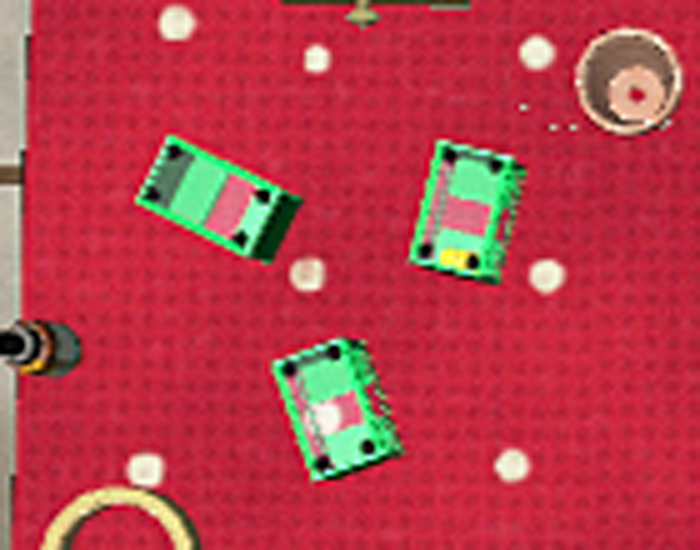

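The crop shows the three candidates at crop (220,200), (465,210) and (335,410). The right-hand one, (465,210), has the yellow peg visible at its near end (458,258), so it is the green_box, at about (0.55, 0.275) with yaw about -14°. Its size, 77 x 58 mm with shadow, and its top height of 61 mm fit the description. I'm moving above it now.

```bash
python3 -m inch '1 -.028 -.013 0 0 0 -.003;1 -.028 -.013 0 0 0 -.003;1 -.028 -.013 0 0 0 -.003;1 -.028 -.013 0 0 0 -.003;1 -.028 -.013 0 0 0 -.003;1 -.028 -.013 0 0 0 -.003;1 -.028 -.013 0 0 0 -.003;1 -.028 -.013 0 0 0 -.003;1 -.028 -.013 0 0 0 -.003;1 -.028 -.013 0 0 0 -.003;1 -.028 -.013 0 0 0 -.003;1 -.028 -.013 0 0 0 -.003;1 -.028 -.013 0 0 0 -.003;1 -.028 -.013 0 0 0 -.003;1 -.028 -.013 0 0 0 -.003;1 -.028 -.013 0 0 0 -.003;1 0 0 0 0 0 0;1 0 0 0 0 0 0'
cat > look.py <<'E'
from h import *
from plant import *
import sys
s=get_state();m=camera_model('wrist');p,d=snapshot('wrist');np.savez('pics/%s.npz'%sys.argv[1],p=p,d=d,**m)
cv2.imwrite('pics/%s.png'%sys.argv[1],p[:,:,::-1]);print(s['tool_pos'].round(4) if hasattr(s['tool_pos'],'round') else s['tool_pos'],s['eef_rot'])
E
python3 look.py w1
```

```text
clock: 1.6
tool_pos: [0.5562, 0.2793, 0.249]
eef_rot: [0.121, 0.993, -0.001, -0.0]
contact_force: [-0.5, 0.6, 0.1]
opening: 0.997
finger_force: 0.0
[0.5562 0.2793 0.249 ] [ 1.21425150e-01  9.92600347e-01 -6.91156234e-04 -8.04432601e-05]
```

View pics/w1.png

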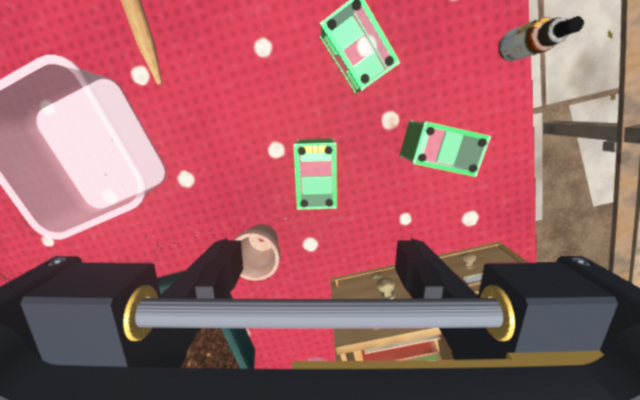

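The wrist view shows the box at (316,175), aligned with the image, with feet near (301,150), (330,150), (303,204) and (331,204) and the yellow peg at its near end (315,148). The tub is at the left (80,145).

Run:
```python
from h import *
z=np.load('pics/w1.npz');m={k:z[k] for k in('intrinsics','dist','view')};p=z['p']
g=cv2.cvtColor(p,cv2.COLOR_RGB2GRAY)
sub=g[135:215,288:345];k=(sub<60).astype(np.uint8)
n,_,st,c=cv2.connectedComponentsWithStats(k)
C=[c[i]+[288,135] for i in range(1,n) if 8<st[i,4]<200];print(np.round(C,1).tolist())
W=ray(m,C,.063);print(W.round(4).tolist(),W.mean(0).round(4))
```

```text
[]Traceback (most recent call last):
  File "<stdin>", line 7, in <module>
  File "h.py", line 5, in ray
    n=cv2.undistortPoints(uv,m['intrinsics'],m['dist']).reshape(-1,2)
      ~~~~~~~~~~~~~~~~~~~^^^^^^^^^^^^^^^^^^^^^^^^^^^^^^
cv2.error: OpenCV(4.12.0) /io/opencv/modules/calib3d/src/undistort.dispatch.cpp:347: error: (-215:Assertion failed) CV_IS_MAT(_src) && CV_IS_MAT(_dst) && (_src->rows == 1 || _src->cols == 1) && (_dst->rows == 1 || _dst->cols == 1) && _src->cols + _src->rows - 1 == _dst->rows + _dst->cols - 1 && (CV_MAT_TYPE(_src->type) == CV_32FC2 || CV_MAT_TYPE(_src->type) == CV_64FC2) && (CV_MAT_TYPE(_dst->type) == CV_32FC2 || CV_MAT_TYPE(_dst->type) == CV_64FC2) in function 'cvUndistortPointsInternal'
```

Run:
```python
from h import *
z=np.load('pics/w1.npz');m={k:z[k] for k in('intrinsics','dist','view')};p=z['p']
g=cv2.cvtColor(p,cv2.COLOR_RGB2GRAY)[135:215,288:345]
k=(g<60).astype(np.uint8);n,_,st,c=cv2.connectedComponentsWithStats(k);print(g.min(),st.tolist())
W=ray(m,[(301,150),(330,150),(303,204),(331,204)],.063);print(W.round(4).tolist(),W.mean(0).round(4))
d=W[2]+W[3]-W[0]-W[1];print(np.degrees(np.arctan2(d[1],d[0])), np.linalg.norm(W[0]-W[1]),np.linalg.norm(W[0]-W[2]))
# tub rim centre from top, depth near rim plane
```

```text
66 [[0, 0, 57, 80, 4560]]
[[0.5155, 0.27, 0.063], [0.5233, 0.3016, 0.063], [0.5777, 0.2558, 0.063], [0.5857, 0.2881, 0.063]] [0.5505 0.2789 0.063 ]
-12.523506977304244 0.03259050630024738 0.0637894213945295
```

```bash
python3 -m inch '1 .005 -.002 .0217 0 0 0;1 0 0 .0217 0 0 0;1 0 0 .0217 0 0 0;1 0 0 .0217 0 0 0;1 0 0 .0217 0 0 0;1 0 0 .0217 0 0 0;1 0 0 .0217 0 0 0;1 0 0 .0217 0 0 0;1 0 0 .0217 0 0 0;1 0 0 .0217 0 0 0;1 0 0 0 0 0 0;-1 0 0 0 0 0 0;-1 0 0 0 0 0 0;-1 0 0 0 0 0 0;-1 0 0 0 0 0 0;-1 0 0 0 0 0 0;-1 0 0 0 0 0 0;-1 0 0 0 0 0 0' 30
```

```text
clock: 3.15
tool_pos: [0.5495, 0.2797, 0.0333]
eef_rot: [0.119, 0.993, -0.001, -0.0]
contact_force: [-0.3, -4.2, 6.6]
opening: 0.516
finger_force: 30.0
```

```bash
python3 -m inch '-1 0 0 -.004 0 0 0;-1 0 0 -.009 0 0 0;-1 0 0 -.014 0 0 0;-1 0 0 -.016 0 0 0;-1 0 0 -.016 0 0 0;-1 0 0 -.016 0 0 0;-1 0 0 -.016 0 0 0;-1 0 0 -.014 0 0 0;-1 0 0 -.01 0 0 0;-1 0 0 -.005 0 0 0;-1 0 0 0 0 0 0' && python3 -m inch '-1 0 -.005 0 0 0 0;-1 .001 -.01 0 0 0 0;-1 .002 -.016 0 0 0 0;-1 .002 -.02 0 0 0 0;-1 .002 -.02 0 0 0 0;-1 .002 -.02 0 0 0 0;-1 .002 -.02 0 0 0 0;-1 .002 -.02 0 0 0 0;-1 .002 -.02 0 0 0 0;-1 .002 -.02 0 0 0 0;-1 .002 -.02 0 0 0 0;-1 .002 -.02 0 0 0 0;-1 .002 -.02 0 0 0 0;-1 .002 -.02 0 0 0 0;-1 .002 -.018 0 0 0 0;-1 .001 -.013 0 0 0 0;-1 .001 -.008 0 0 0 0;-1 .001 -.003 0 0 0 0;-1 0 0 0 0 0 0;-1 0 0 0 0 0 0'; python3 look.py w2
python3 - <<'E'
from plant import *
import cv2
p,d=snapshot('scene');c=cv2.resize(p[130:280,230:430],None,fx=3,fy=3,interpolation=cv2.INTER_CUBIC)
w=cv2.imread('pics/w2.png');w=cv2.resize(w[60:310,120:520],(600,375))
import numpy as np
cv2.imwrite('pics/c2.png',cv2.resize(np.vstack([c[:,:,::-1][:220],w]),(600,595)))
E
```

```text
clock: 4.07
tool_pos: [0.5501, 0.2815, 0.1543]
eef_rot: [0.119, 0.993, 0.001, 0.001]
contact_force: [-0.1, 0.4, -2.2]
opening: 0.518
finger_force: 30.0
clock: 5.73
tool_pos: [0.4513, 0.0041, 0.1526]
eef_rot: [0.119, 0.993, 0.0, 0.0]
contact_force: [-0.3, 0.3, -1.0]
opening: 0.52
finger_force: 30.0
[0.4513 0.0041 0.1526] [1.18771474e-01 9.92921517e-01 4.35025891e-04 9.71927912e-05]
```

View pics/c2.png

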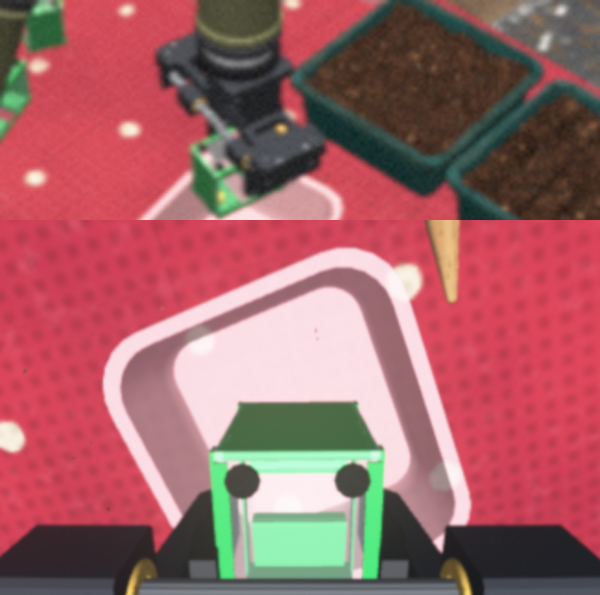

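The box is over the tub: in the wrist view the rim surrounds it, and the underside is at about 0.12. The peg's end of the box is its -x end (tool +x), so I'm raising that end first.

```bash
python3 -m inch '-1 0 0 0 0 .08 0;-1 0 0 0 0 .1 0;-1 0 0 0 0 .12 0;-1 0 0 0 0 .12 0;-1 0 0 0 0 .1 0;-1 0 0 0 0 0 0;-1 0 0 0 0 0 0;-1 0 0 0 0 0 0;-1 0 0 0 0 0 0;-1 0 0 0 0 0 0;-1 0 0 0 0 0 0;-1 0 0 0 0 0 0'
cat > peg.py <<'E'
from h import *
from plant import *
for n in('top','scene','wrist'):
    m=camera_model(n);p,d=snapshot(n);k=cv2.inRange(cv2.cvtColor(p,cv2.COLOR_RGB2HSV),(22,120,120),(34,255,255))
    if n!='wrist': W=cloud(m,d);k[(np.hypot(W[...,0]-.45,W[...,1])>.16)]=0
    nn,_,st,c=cv2.connectedComponentsWithStats(k)
    for i in range(1,nn):
        if st[i,4]>5: print(n,c[i].round(),st[i,4],ray(m,c[i],.01)[0].round(3))
E
python3 peg.py
```

```text
clock: 6.83
tool_pos: [0.4509, 0.0035, 0.1532]
eef_rot: [0.115, 0.96, 0.03, -0.255]
contact_force: [0.9, -0.3, -1.7]
opening: 0.523
finger_force: 30.0
top [354. 188.] 6 [ 0.505 -0.077  0.01 ]
top [319. 227.] 33 [0.381 0.033 0.01 ]
wrist [ 60. 194.] 105 [ 0.311 -0.257  0.01 ]
wrist [ 42. 204.] 17 [ 0.318 -0.278  0.01 ]
wrist [ 31. 212.] 44 [ 0.324 -0.291  0.01 ]
wrist [208. 304.] 51 [ 0.464 -0.113  0.01 ]
wrist [430. 302.] 45 [0.514 0.105 0.01 ]
wrist [432. 328.] 62 [0.538 0.099 0.01 ]
wrist [205. 329.] 53 [ 0.487 -0.12   0.01 ]
wrist [275. 362.] 13 [ 0.532 -0.058  0.01 ]
wrist [318. 362.] 49 [ 0.542 -0.018  0.01 ]
wrist [362. 362.] 12 [0.552 0.024 0.01 ]
```

```bash
cat > comb.py <<'E'
from plant import *
import cv2,numpy as np,sys
t=snapshot('top')[0];s=snapshot('scene')[0]
a=cv2.resize(t[160:260,280:380],(400,400),interpolation=2);b=cv2.resize(s[140:250,260:370],(400,400),interpolation=2)
cv2.imwrite('pics/%s.png'%sys.argv[1],np.hstack([a,b])[:,:,::-1])
E
python3 comb.py c3
```

```text
(no output)
```

View pics/c3.png

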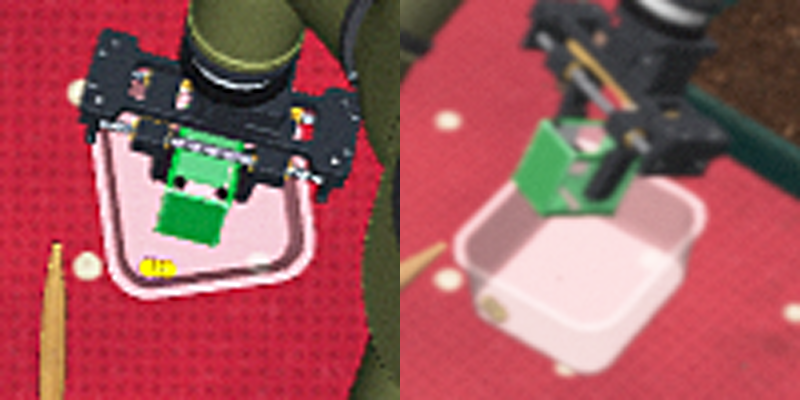

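The peg lies in the tub by its near-left corner: left picture (158,268), and seen through the tub wall in the right picture (492,308). In the tub frame that is about (-0.065, 0.04), inside the limits. Next I'll level the box and carry it to (0.48, 0.19).

```bash
python3 -m inch '-1 0 0 0 0 -.08 0;-1 0 0 0 0 -.1 0;-1 0 0 0 0 -.12 0;-1 0 0 0 0 -.12 0;-1 0 0 0 0 -.1 0;-1 0 0 0 0 0 0;-1 .001 .009 0 0 0 0;-1 .001 .018 0 0 0 0;-1 .002 .02 0 0 0 0;-1 .002 .02 0 0 0 0;-1 .002 .02 0 0 0 0;-1 .002 .02 0 0 0 0;-1 .002 .02 0 0 0 0;-1 .002 .02 0 0 0 0;-1 .001 .02 0 0 0 0;-1 0 .015 0 0 0 0;-1 0 .007 0 0 0 0;-1 0 0 0 0 0 0;-1 0 0 0 0 0 0' && python3 comb.py c4
python3 - <<'E'
from h import *
from plant import *
m=camera_model('scene');p,d=snapshot('scene');cv2.imwrite('pics/c5.png',cv2.resize(p[90:230,200:370],None,fx=4,fy=4,interpolation=2)[:,:,::-1])
E
```

```text
clock: 8.67
tool_pos: [0.4814, 0.1899, 0.1524]
eef_rot: [0.12, 0.993, -0.001, -0.001]
contact_force: [0.5, -0.3, -2.0]
opening: 0.518
finger_force: 30.0
```

View pics/c5.png

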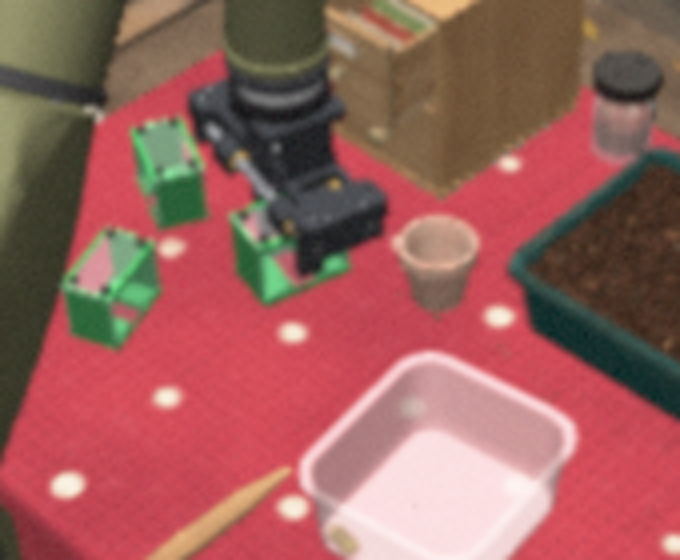

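The held box is at (285,250), level and clear of everything, and the peg shows in the tub at (343,540). Lowering now.

```bash
python3 -m inch '-1 0 0 .006 0 0 0;-1 0 0 .014 0 0 0;-1 0 0 .018 0 0 0;-1 0 0 .018 0 0 0;-1 0 0 .018 0 0 0;-1 0 0 .016 0 0 0;-1 0 0 .012 0 0 0;-1 0 0 .008 0 0 0;-1 0 0 .004 0 0 0;-1 0 0 .002 0 0 0;-1 0 0 .001 0 0 0;-1 0 0 0 0 0 0;-1 0 0 0 0 0 0'
```

```text
clock: 9.9
tool_pos: [0.4816, 0.1907, 0.0362]
eef_rot: [0.119, 0.993, 0.0, 0.0]
contact_force: [-0.2, -0.1, -1.8]
opening: 0.516
finger_force: 30.0
```

```bash
python3 -m inch '-1 0 0 .001 0 0 0;-1 0 0 .001 0 0 0;-1 0 0 .001 0 0 0;-1 0 0 0 0 0 0;-1 0 0 0 0 0 0'
```

```text
clock: 10.32
tool_pos: [0.4815, 0.1907, 0.0333]
eef_rot: [0.119, 0.993, 0.0, 0.0]
contact_force: [-0.3, 0.6, 5.7]
opening: 0.521
finger_force: 30.0
```

```bash
python3 -m inch '.3 0 0 0 0 0 0;.7 0 0 0 0 0 0;1 0 0 0 0 0 0;1 0 0 0 0 0 0;1 0 0 0 0 0 0;1 0 0 -.01 0 0 0;1 0 0 -.02 0 0 0;1 0 0 -.03 0 0 0;1 0 0 -.03 0 0 0;1 0 0 -.03 0 0 0;1 0 0 -.03 0 0 0;1 0 0 -.02 0 0 0;1 0 0 0 0 0 0;1 0 0 0 0 0 0' 30; python3 look.py w6
```

```text
clock: 11.48
tool_pos: [0.4817, 0.1906, 0.2042]
eef_rot: [0.119, 0.993, 0.001, 0.001]
contact_force: [0.3, 0.1, -1.1]
opening: 1.0
finger_force: 0.0
[0.4817 0.1906 0.2042] [1.19282284e-01 9.92859375e-01 6.87379046e-04 1.23550060e-03]
```

View pics/w6.png

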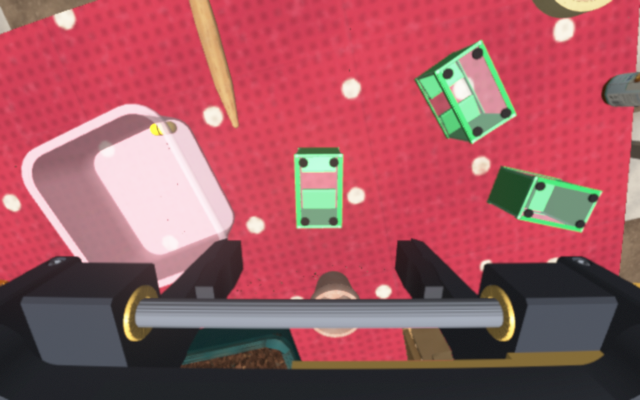

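The box stands upright and empty at (319,190), and the peg lies in the tub at (162,129). The gripper is clear, so I'm handing in.

```bash
python3 -c "
from plant import r
print(r.finish_job())"
```

```text
the job is handed in; nothing more can be done
None
```

Job handed in at about 11.5 s on the robot's clock: the peg is in the tub, the empty green box stands slot side down beside it, and the orange box was not touched; the hand-in returned no verdict.

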